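# Mix a sample flask on the press-to-run mixer behind its splash guard

## Robot

A 6-joint arm with a two-finger parallel gripper is mounted at the origin on the work surface; the furniture and walls round the work are solid. World frame = base frame: x ahead of the robot, y to its left, z up, the work surface at z = 0. Lengths are in m, angles in rad, forces in N, time in s.
With the tool pointing down it reaches from about 0.3 to 0.85 m from the base axis. Payload 5.4 kg.
Tool frame: the origin (TCP) lies at the very end of the fingers, on their centre line; the grasp point (between the pads) lies 19 mm behind it; z points along the fingers, y is the line along which they close (so a half turn about z gives the same grasp; the last joint's range is limited). The gripper opens to 85 mm and grips with 20 to 120 N. Pads are 22 mm wide; open, the fingers measure 114 mm over their backs; the gripper's body (76 mm by 85 mm) begins 54 mm behind the grasp point. The pads swing forward as they close: fully open they stand 13 mm farther back than shut.
Start: joints at [-1.348, 0.158, 1.597, -0, 1.386, -0.21], TCP at [0.241, -0.522, 0.231] pointing down, gripper open.
Joint ranges: [-2.91, 2.91], [-0.94, 2.29], [0.18, 2.7], [-1.29, 4.43], [0.17, 2.64], [-3, 3]. Speed limits (rad/s): [2.57, 2.57, 3.14, 3.14, 3.14, 3.14].

## Interface

Orientations are given as [roll, pitch, yaw] about the fixed x, y, z axes, in that order (R = Rz(yaw) Ry(pitch) Rx(roll)).
In Python, from bench import observe, grab_frame, camera_params, close_job, boxes_of gives the robot as it stands. The module is installed in compiled form; this text tells all that it offers.
- The arm moves only by the tool play_rows, never from a script. Its argument "deltas" is a list of rows, each an object with "travel": the shift along the tool's x, y, z in a scale on which 1.0 is 0.8 m, a list of three; "twist": the turn about the tool's z in shares of 2 rad (1.0 is 2 rad); "gripper": the closure, from -1 (fully open) to 1 (shut). In form: [{"travel": [x, y, z], "twist": twist, "gripper": gripper}, ...]. A call has 1 to 20 rows; each row is the pose to reach, as a shift and turn from the pose commanded when the call began, along the tool's axes at that moment; what a row does not reach only later rows make up. A row lasts 1/10 s, in which the tool goes at most 50 mm and 8.59 degrees, less where a joint would pass 70% of its speed; a pose out of reach is approached as far as the arm can. A shift or turn number past 1, either way, is cut back to 1. A call with a gripper value outside its range is refused whole. The fingers move at their own pace and stop on an object; the grip force is fixed at half the most. Time passes only in rows, so rows that repeat a pose let the fingers close. It gives the time, the measured TCP pose, the force, the opening and the grip force at its end, in the units of the state.
- observe(): the state, without advancing time (a new reading comes with each control period).
- grab_frame(name): name is "scene" or "top"; returns (picture, depth): 384x512x3 uint8, blue, green, red; 384x512 float32, m along the optical axis (not along the pixel's ray), 0 where there is no reading.
- camera_params(name): a dict with "mtx" (3x3 intrinsics, pixels), "origin" and "attitude" of the camera in the world. Camera axes: x right, y down, z forward; pixel columns grow to the right and rows downward; lengths in m; the calibration is good to about 2 mm. A picture is of the moment at which its call begins. camera_params takes no time and is no camera call.
- close_job(): hands the job in; it is judged then, once.
Trained networks look in the newest picture that a camera, given by its name, has taken for a name from the list of things; names that differ only in an ending like _2 or _b are one class to them, and where a whole thing is asked for, a point or a joint stands for the part that bears it (a point fixed in the world has none). Each returns a list of dicts, best first, with "score" (0 to 1); they miss things now and then, are a little off and sometimes report something else, mostly with a low value. They report only what shows in the picture. A call takes as long as a camera call. They do not tell look-alikes from the thing itself.
- boxes_of(camera, target): "centre" ([x, y, z] in m, in world coordinates, good to about 4 mm: the middle of the surface that is visible of it).
The state is a dict: "clock": time; "qpos": joint angles; "dq": joint speeds; "tau": joint torques, N m; "tool_pos": TCP position; "ee_rot": TCP orientation; "ft_force": force on the tool from outside, world axes, zero at the start; "wrist_torque": the same for the moment, N m; "finger_gap": finger opening in m; "gripper_force": force on a finger pad.
Only numpy, scipy, OpenCV 4.12 (cv2) and the standard library are available. Lean on these libraries where they do the work, as an engineer would, in place of code of your own. Each camera call takes 0.05 s, during which the arm holds its last target. There are 200 camera calls.

## Task

Get the sample flask mixing without spattering the clean boxes: take the steel splash guard out of the drain rack, hook it over the upper bar of the guard rail with its sheet on the mixer's side, slide it along until it meets the clamp-ring stop at the far end, and let it hang there. Then set the aluminium sampling flask upright into the ring cradle on the mixer, push it down against the springs as far as the cradle goes, since the mixer runs only while it is pressed, and finish while still holding it fully down. Leave the other bottles and the tumbler where they stand.

Things in the scene. Friction and masses are not known exactly. Their poses are not given: they have to be found in the camera images.
- flask: Aluminium sampling flask, round, 63 mm diameter, 148 mm tall, 0.13 to 0.27 kg, on the table at the robot's right. Straight body up to 109 mm, narrower black screw stopper (about 24 mm across) from there to the top. Grasp round the upper body (about 95 mm up) or at the stopper. Origin: centre of its underside, z up the axis.
- mixer: Press-to-run flask mixer, fixed: round white housing 138 mm across, 65 mm high, with a small console (dial, switch) reaching to 93 mm from the axis towards the robot (its own -x). The ring cradle sits on top, on the same axis. Origin: centre of the underside.
- cradle_seat (a point): Centre of the cradle's floor, on which the flask's underside sits; moves down with the cradle. 90 mm above the table when unpressed, 80 mm when fully down. The steel ring round it has inner radius 36.5 mm (2 to 5 mm of play about the flask), widens upward to 41 mm, and its rim is 24 mm above this point; outer radius 48 mm.
- cradle (a joint): How far the sprung ring cradle is pressed down, m: 0 = up, 0.010 = fully down on its stop. The springs push back with about 5 N at the start of the travel and 13 N at the end (less the weight of the flask); it rises by itself when let go.
- guard: Stainless splash guard, loose, 0.24 to 0.46 kg: upright sheet 150 mm wide (its x), 3 mm thick (its y), 148 mm high, a grip in the middle and a folded hook at each upper corner. Origin: middle of the sheet's lower edge, z up the sheet. At the start it stands in the drain rack, its hooks (+y side) towards the robot's left, within about 0.3 rad.
- guard_grip (a point): Centre of the guard's grip: a flat bar 64 mm long (guard x), 10 mm thick (guard y), 18 mm high, 181 mm above the guard's lower edge in the plane of the sheet, its ends on two uprights; pinch it across its thickness from above.
- guard_end (a point): End of the guard's far (+x) hook, which meets the stop; 75 mm from the guard's middle, 140 mm up, 12.5 mm to +y. Both hooks: 28 mm wide, folded over to +y, lips down to 115 mm above the lower edge; throat open downward, 22 mm wide (guard y 1.5 to 23.5 mm), its roof 145 mm above the lower edge, which rests on the bar when hung.
- guard_rail: Guard rail, fixed, between mixer and tray of boxes: two steel bars, 10 mm diameter, 250 mm long, along its x (roughly away from the robot), on two posts. Upper bar axis 195 mm up at y = 0, lower bar 95 mm up at y = -2 mm. +y: robot's left. Origin: on the table under the bar's middle. Hung guard: lower edge 55 mm up, sheet about 12.5 mm to -y of the bar's axis.
- stop_face (a point): Centre of the face of the clamp-ring stop (dark ring of 23 mm diameter on the upper bar, near its far end) against which the guard's far hook comes, 95 mm to +x of the rail's middle, on the bar's axis. x as the rail.
- drain_rack: Wire drain rack, fixed, 140 x 110 mm, wire hoops 62 mm high along its x; the guard stands between its two middle hoops, lower edge 8 mm above the table. Lift the guard straight up by more than 60 mm to clear it. Origin: centre of its underside.
- clear_bottle: Bystander: clear plastic bottle with a tapered neck, 62 mm across, 214 mm tall, at the back. Origin: centre of underside.
- beaker: Bystander: tapered opaque tumbler, open on top, 80 mm across, 112 mm tall, at the left, beyond the rail. Origin: centre of underside.
- dropper_1: Bystander: white dropper bottle, 25 mm across, 75 mm tall, behind the mixer. Origin: centre of underside.
- dropper_2: Bystander: white dropper bottle, 27 mm across, 62 mm tall, behind the mixer. Origin: centre of underside.
Things that resemble listed ones, but are neither listed nor needed, are in the scene too. Leave any brown look-alike of the guard alone.

How it is judged:
On the way, in this order (a step that is already met when the one before it is completed fails the run):
1. the guard hangs on the upper bar against the stop, let go (x of guard_end in the frame of stop_face between -0.006 and 0.004 m and y of guard in the frame of guard_rail between -0.022 and -0.004 m and z of guard in the frame of guard_rail between 0.048 and 0.06 m and angle between guard's own z axis and vertical below 0.15 rad and angle between the x axis of guard and the x axis of guard_rail, either way round below 0.08 rad and contact force between guard and guard_rail above 0.5 N and contact force between each of the arm, the fingers and guard below 0.3 N), for 0.3 s.
2. the flask sits upright on the cradle's floor, inside the ring (horizontal distance between flask and cradle_seat below 0.006 m and z of flask in the frame of cradle_seat between -0.004 and 0.004 m and angle between flask's own z axis and vertical below 0.08 rad), for 0.2 s.
At the end, for the whole second after the job is handed in: Guard hangs free and upright (0.15 rad) on the upper bar, sheet on the mixer's side, far hook within 6 mm of the stop. Flask in the ring (6 mm of centre, 4 mm of floor, upright 0.08 rad), cradle at least 8 of its 10 mm down, fingers still holding and pressing the flask (all of step 1 and all of step 2 and value of joint cradle above 0.008 m and contact force between the fingers and flask above 4 N and contact force between flask and mixer above 6 N); the arm keeps its last pose, push and grip.
It fails at once if the clear bottle is knocked over or shifted by more than 30 mm (distance of clear_bottle from where it was at the start of the episode above 0.03 m).
It fails at once if the tumbler is knocked over or shifted by more than 30 mm (distance of beaker from where it was at the start of the episode above 0.03 m).
It fails at once if the taller dropper bottle is knocked over or shifted by more than 30 mm (distance of dropper_1 from where it was at the start of the episode above 0.03 m).
It fails at once if the shorter dropper bottle is knocked over or shifted by more than 30 mm (distance of dropper_2 from where it was at the start of the episode above 0.03 m).
It also fails if it takes over 67 s, if anything falls off the work surface, if the arm or the gripper's body presses on something with over 40 N, if the wrist force passes 120 N, or if a joint passes its speed limit or range.

## Working session

There is one attempt and no reset: what is moved stays moved. The work goes in short steps, Python scripts to look and compute and a tool call to move; the robot and the scene stay as the last step left them, time stands still between calls to the robot, and variables do not carry over. Pictures are saved under pics/ and viewed, at most 10 in all, crops included, and the job is handed in when it is done.

Besides the shell and the picture viewer there is one more tool, called by a JSON object that holds its "name" and its "arguments", one argument or row to a line. play_rows: Moves the arm, as the interface text tells. Its arguments: {"type":"object","properties":{"deltas":{"type":"array","items":{"type":"object","properties":{"travel":{"type":"array","items":{"type":"number"}},"twist":{"type":"number"},"gripper":{"type":"number"}}}}},"required":["deltas"]}

```bash
mkdir -p pics
cat > h.py <<'E'
import numpy as np, cv2
from bench import *
from scipy.spatial.transform import Rotation as R
def cam(n):
    c=camera_params(n); return {k:np.array(v) for k,v in c.items()}
def rot(c):
    a=c['attitude']; return a if a.shape==(3,3) else R.from_euler('xyz',a).as_matrix()
def cloud(n,d):
    c=cam(n);K=c['mtx'];v,u=np.indices(d.shape)
    P=np.stack([(u-K[0,2])/K[0,0]*d,(v-K[1,2])/K[1,1]*d,d],-1)
    return P@rot(c).T+c['origin']
E
python3 - <<'E'
from h import *
print(observe())
for n in ['scene','top']:
    print(n,camera_params(n))
    im,d=grab_frame(n); cv2.imwrite(f'pics/{n}0.png',cv2.resize(im,None,fx=1.5,fy=1.5,interpolation=cv2.INTER_CUBIC)); np.savez(f'{n}0.npz',im=im,d=d)
    for t in ['flask','mixer','guard','guard_rail','drain_rack','stop_face','clear_bottle','beaker','dropper_1']:
        try: print(t,[(np.round(b['centre'],3),round(b['score'],2)) for b in boxes_of(n,t)][:4])
        except Exception as e: print(t,e)
E
```

```text
{'clock': 0.0, 'qpos': array([-1.34807453e+00,  1.59057274e-01,  1.59825057e+00,  1.55128467e-05,
        1.38619222e+00, -2.10110933e-01]), 'dq': array([-0.00180058,  0.00046862, -0.00129578,  0.00042208, -0.00070575,
        0.00025331]), 'tau': array([ 5.88851453e-04, -3.96005130e+01, -3.31426263e+01, -1.71160700e-04,
        8.57203791e-03,  8.62918824e-06]), 'tool_pos': array([ 0.2410232 , -0.52138093,  0.2303031 ]), 'ee_rot': array([-3.13973037e+00, -4.12734304e-04,  4.32829487e-01]), 'ft_force': array([ 0.45551619, -0.90174088,  0.59857117]), 'wrist_torque': array([0.02310102, 0.00219179, 0.03187439]), 'gripper_force': 0.0, 'finger_gap': 0.08561537793916328}
scene {'mtx': array([[405.41509722,   0.        , 262.62033063],
       [  0.        , 405.41509722, 195.55388556],
       [  0.        ,   0.        ,   1.        ]]), 'origin': array([-0.21663387, -0.79475174,  0.72225479]), 'attitude': array([-2.09329456e+00, -1.07878594e-03, -7.60810492e-01])}
flask [(array([ 0.368, -0.225,  0.086]), 0.77), (array([0.464, 0.091, 0.1  ]), 0.22)]
mixer [(array([ 0.522, -0.082,  0.066]), 
[... 599 characters left out ...]
-0.07112059,  1.45519285]), 'attitude': array([-3.06495745, -0.01796986, -1.56000563])}
flask [(array([ 0.384, -0.204,  0.122]), 0.91)]
mixer [(array([ 0.53 , -0.064,  0.067]), 0.71)]
guard [(array([ 0.53 , -0.418,  0.15 ]), 0.89), (array([ 0.217, -0.315,  0.007]), 0.73)]
guard_rail [(array([0.526, 0.093, 0.098]), 0.71), (array([ 0.532, -0.066,  0.066]), 0.19)]
drain_rack [(array([ 0.526, -0.407,  0.027]), 0.68), (array([ 0.53 , -0.068,  0.066]), 0.53)]
stop_face [(array([0.531, 0.094, 0.098]), 0.95)]
clear_bottle [(array([ 0.658, -0.208,  0.164]), 0.71)]
beaker [(array([0.453, 0.283, 0.055]), 0.65)]
dropper_1 [(array([ 0.662, -0.112,  0.047]), 0.62), (array([ 0.66 , -0.034,  0.04 ]), 0.39)]
```

View pics/scene0.png

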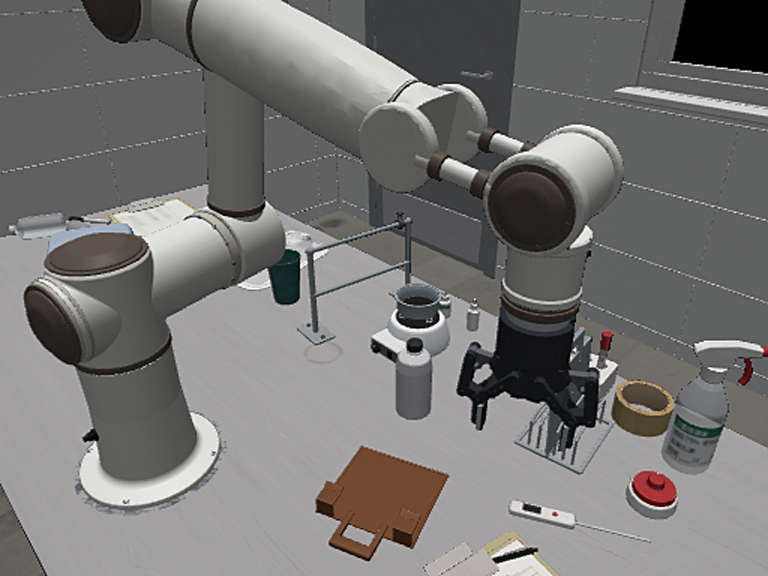

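View pics/top0.png

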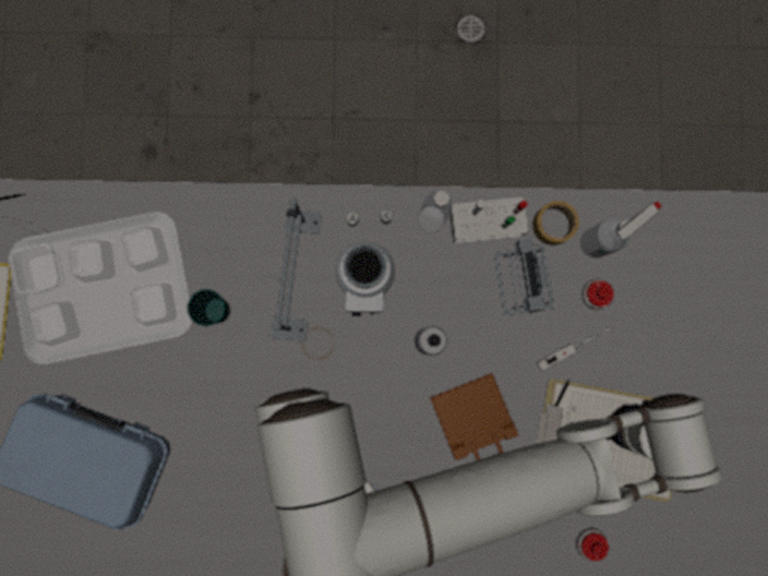

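Scene view: steel guard in rack at about (585,365), partly behind the gripper; brown look-alike flat on the table at (385,495); flask (413,380); rail bar (310,250)–(405,215) with its stop at (400,218). Top view: rack with guard (533,275), brown look-alike (475,415), flask (432,340), mixer (365,265), rail (290,265). I choose the steel guard in the rack, and I'll check it in a close crop.

Run:
```python
from h import *
z=np.load('top0.npz'); im,d=z['im'],z['d']; P=cloud('top',d)
def crop(r0,r1,c0,c1): return cv2.resize(im[r0:r1,c0:c1],(400,400*(r1-r0)//(c1-c0)),interpolation=cv2.INTER_CUBIC)
a=crop(140,220,325,405);b=crop(125,235,160,270); cv2.imwrite('pics/crop.png',np.hstack([a,b]))
def sel(x0,x1,y0,y1,z0,z1):
    m=(P[...,0]>x0)&(P[...,0]<x1)&(P[...,1]>y0)&(P[...,1]<y1)&(P[...,2]>z0)&(P[...,2]<z1)&(d>0); return P[m]
def line(n,q):
    if len(q)<5: print(n,len(q)); return
    c=q.mean(0); u=np.linalg.svd(q-c)[2][0]; u*=np.sign(u[0]); t=(q-c)@u
    print(n,len(q),'mean',c.round(4),'zmed',np.median(q[:,2]).round(4),'dir',u.round(3),'ext',t.min().round(3),t.max().round(3),'e1',(c+u*t.min()).round(3),'e2',(c+u*t.max()).round(3))
line('grip',sel(.4,.68,-.5,-.36,.175,.23))
line('guard top',sel(.4,.68,-.5,-.36,.135,.17))
line('guard hi all',sel(.4,.68,-.5,-.36,.08,.25))
line('bar',sel(.3,.75,.03,.15,.185,.2025))
line('stop',sel(.3,.75,.03,.15,.203,.23))
line('barlow',sel(.3,.75,.03,.15,.09,.105))
def circ(n,q):
    (c,r)=cv2.minEnclosingCircle(q[:,:2].astype(np.float32)); print(n,len(q),np.round(c,4),round(r,4),q[:,2].mean().round(4))
circ('stopper',sel(.3,.45,-.28,-.15,.135,.16))
circ('flask',sel(.3,.45,-.28,-.15,.1,.16))
circ('ring',sel(.45,.62,-.14,.02,.104,.125))
circ('ringall',sel(.45,.62,-.14,.02,.09,.125))
q=sel(.5,.75,-.16,.05,.03,.1);print(len(q))
circ('d1',sel(.63,.72,-.14,-.09,.03,.1));circ('d2',sel(.63,.72,-.09,.0,.03,.1));circ('clear',sel(.6,.75,-.26,-.15,.1,.25));circ('table',sel(.2,.45,-.1,.0,-.02,.02))
```

```text
grip 92 mean [ 0.5282 -0.4161  0.1939] zmed 0.1954 dir [0.987 0.161 0.026] ext -0.032 0.031 e1 [ 0.497 -0.421  0.193] e2 [ 0.559 -0.411  0.195]
guard top 249 mean [ 0.5262 -0.4099  0.1522] zmed 0.1538 dir [0.987 0.163 0.002] ext -0.076 0.076 e1 [ 0.452 -0.422  0.152] e2 [ 0.601 -0.397  0.152]
guard hi all 547 mean [ 0.5422 -0.409   0.1445] zmed 0.1511 dir [ 0.969  0.185 -0.166] ext -0.092 0.144 e1 [ 0.453 -0.426  0.16 ] e2 [ 0.682 -0.382  0.121]
bar 263 mean [0.5335 0.0947 0.1988] zmed 0.199 dir [ 0.994 -0.11  -0.002] ext -0.129 0.134 e1 [0.405 0.109 0.199] e2 [0.667 0.08  0.198]
stop 61 mean [0.5847 0.0889 0.2095] zmed 0.205 dir [ 0.994 -0.103  0.042] ext -0.18 0.082 e1 [0.405 0.108 0.202] e2 [0.666 0.08  0.213]
barlow 226 mean [0.5345 0.093  0.099 ] zmed 0.099 dir [ 0.994 -0.109 -0.   ] ext -0.123 0.128 e1 [0.412 0.106 0.099] e2 [0.662 0.079 0.099]
stopper 62 [ 0.3884 -0.2082] 0.0134 0.1482
flask 298 [ 0.3884 -0.2074] 0.0311 0.1265
ring 286 [ 0.5463 -0.0632] 0.0479 0.113
ringall 548 [ 0.5463 -0.0632] 0.0479 0.1035
840
d1 50 [ 0.6683 -0.1096] 0.0129 0.0534
d2 51 [ 0.6629 -0.0321] 0.014 0.0448
clear 362 [ 0.6694 -0.2135] 0.0311 0.1723
table 1957 [ 0.3251 -0.0482] 0.1338 0.0002
```

View pics/crop.png

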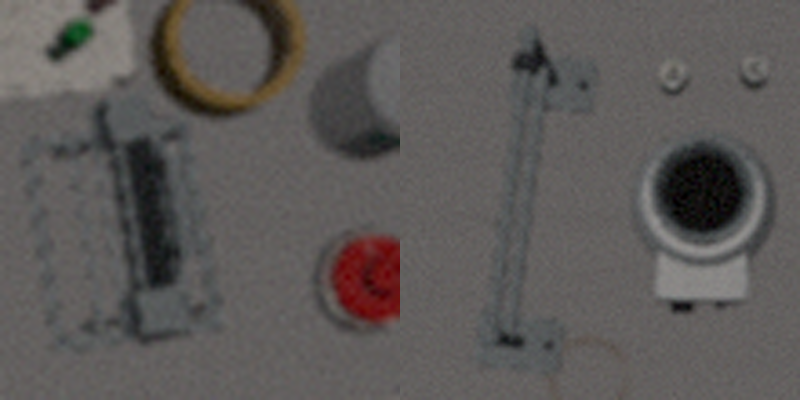

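The crop confirms it: at left the steel guard with its dark grip (150,210) and two hooks (125,120) and (160,310), standing in the wire rack. At right are the rail with its dark stop (530,60) and the ring cradle (705,190). The measured heights fit the description: grip top 0.195 against 0.198 expected, bar top 0.199 against 0.200.

```bash
cat >> h.py <<'E'
def go(x,y,z,yaw,p0=None,y0=None):
    s=observe(); p=np.array(s['tool_pos']) if p0 is None else np.array(p0); M=R.from_euler('xyz',s['ee_rot']).as_matrix()
    cy=s['ee_rot'][2] if y0 is None else y0
    print('travel',((np.array([x,y,z])-p)@M*1000).round(1),'twist',round(np.degrees(cy-yaw),1),'t',s['clock'])
E
python3 - <<'E'
from h import *
go(.528,-.417,.24,.162);go(.528,-.417,.171,.162)
z=np.load('top0.npz'); P=cloud('top',z['d'])
m=(P[...,0]>.6)&(P[...,0]<.7)&(P[...,1]>.05)&(P[...,1]<.13)&(P[...,2]>.2)
u=np.array([.994,-.11]);q=P[m];t=(q[:,:2]-[.537,.0945])@u
for a,b in sorted(zip(t.round(4),q[:,2].round(4))): print(a,b,end='; ')
E
```

```text
travel [304.4  25.   -8.7] twist 15.5 t 1.0
travel [304.4  25.   60.3] twist 15.5 t 1.0
0.066 0.2007; 0.0664 0.2005; 0.0681 0.2042; 0.0686 0.203; 0.0721 0.2001; 0.0748 0.2041; 0.075 0.2008; 0.0781 0.2004; 0.084 0.2011; 0.0842 0.2015; 0.087 0.2011; 0.09 0.2026; 0.0932 0.2018; 0.0937 0.2013; 0.0946 0.2064; 0.0947 0.2096; 0.0953 0.2084; 0.0954 0.2191; 0.0955 0.2037; 0.0957 0.2214; 0.0962 0.2172; 0.0965 0.2043; 0.0971 0.224; 0.0971 0.2256; 0.0972 0.2024; 0.0981 0.2036; 0.0982 0.2014; 0.0985 0.2206; 0.099 0.2067; 0.0992 0.2187; 0.0993 0.207; 0.0998 0.2177; 0.1004 0.2222; 0.1007 0.2223; 0.1009 0.2232; 0.1024 0.2195; 0.1028 0.2249; 0.1029 0.2154; 0.1032 0.2043; 0.1034 0.2017; 0.1035 0.2251; 0.1036 0.2229; 0.1047 0.2209; 0.1061 0.2031; 0.107 0.2225; 0.1177 0.2016; 0.118 0.2017; 0.12 0.205; 0.1203 0.2016; 0.1207 0.2035; 0.1213 0.2021; 0.1235 0.2042; 0.1236 0.2006; 0.124 0.2001; 0.1259 0.2035; 0.1261 0.206; 0.1264 0.2032; 0.1293 0.2038; 0.13 0.204; 0.1301 0.2015;
```

Careful with the scale: shifts go in shares of 0.8 m and turns go in shares of 2 rad. That gives: 304 mm / 800 = 0.38, 270 mm / 800 = 0.3375, 15.5 degrees / 114.5916 = 0.1353.

{"name": "play_rows", "arguments": {
  "deltas": [
    {"travel": [0.0563, 0.005, -0.0113], "twist": 0.0262, "gripper": -1},
    {"travel": [0.1125, 0.01, -0.0113], "twist": 0.0524, "gripper": -1},
    {"travel": [0.1688, 0.015, -0.0113], "twist": 0.0785, "gripper": -1},
    {"travel": [0.225, 0.02, -0.0113], "twist": 0.1047, "gripper": -1},
    {"travel": [0.2813, 0.025, -0.0113], "twist": 0.1353, "gripper": -1},
    {"travel": [0.3375, 0.03, -0.0113], "twist": 0.1353, "gripper": -1},
    {"travel": [0.38, 0.0313, -0.0113], "twist": 0.1353, "gripper": -1},
    {"travel": [0.38, 0.0313, -0.0113], "twist": 0.1353, "gripper": -1},
    {"travel": [0.38, 0.0313, -0.0113], "twist": 0.1353, "gripper": -1},
    {"travel": [0.38, 0.0313, -0.0113], "twist": 0.1353, "gripper": -1}
  ]
}}

```text
clock: 2.0
tool_pos: [0.5267, -0.4177, 0.2402]
ee_rot: [-3.142, 0.001, 0.161]
ft_force: [0.1, 0.1, -0.3]
finger_gap: 0.0854
gripper_force: 0.0
```

Run:
```python
from h import *
go(.528,-.417,.171,.162); print(observe()['ee_rot'])
im,d=grab_frame('scene'); cv2.imwrite('pics/s1.png',cv2.resize(im[150:340,280:470],None,fx=3,fy=3,interpolation=cv2.INTER_CUBIC))
```

```text
travel [ 1.5 -0.5 69.2] twist -0.0 t 2.0
[-3.14155082e+00  5.63151581e-04  1.61310802e-01]
```

View pics/s1.png

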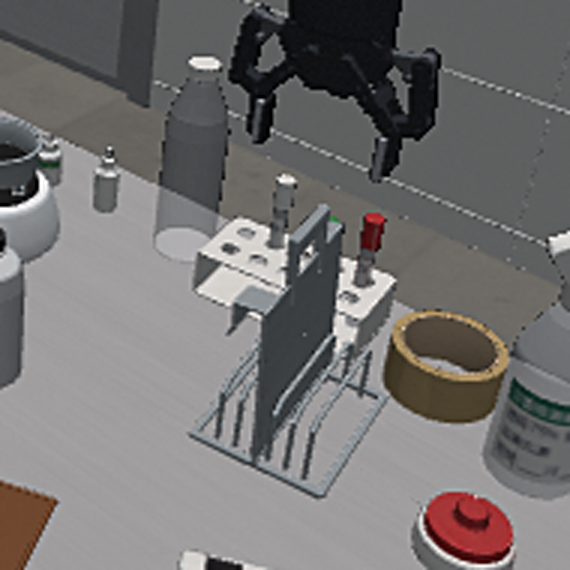

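The crop shows the steel guard upright in the rack, grip at (310,240), hooks pointing left (+y), with the gripper open right above it. Next I lower, close and lift.

Converted, 69 mm / 800 = 0.0863, 50 mm / 800 = 0.0625.

{"name": "play_rows", "arguments": {
  "deltas": [
    {"travel": [0.0013, 0, 0.0313], "twist": 0, "gripper": -1},
    {"travel": [0.0013, 0, 0.0625], "twist": 0, "gripper": -1},
    {"travel": [0.0013, 0, 0.0863], "twist": 0, "gripper": -1},
    {"travel": [0.0013, 0, 0.0863], "twist": 0, "gripper": -1},
    {"travel": [0.0013, 0, 0.0863], "twist": 0, "gripper": 1},
    {"travel": [0.0013, 0, 0.0863], "twist": 0, "gripper": 1},
    {"travel": [0.0013, 0, 0.0863], "twist": 0, "gripper": 1},
    {"travel": [0.0013, 0, 0.0863], "twist": 0, "gripper": 1},
    {"travel": [0.0013, 0, 0.0863], "twist": 0, "gripper": 1},
    {"travel": [0.0013, 0, 0.0863], "twist": 0, "gripper": 1},
    {"travel": [0.0013, 0, 0.0863], "twist": 0, "gripper": 1},
    {"travel": [0.0013, 0, 0.0863], "twist": 0, "gripper": 1}
  ]
}}

```text
clock: 3.25
tool_pos: [0.529, -0.4186, 0.1723]
ee_rot: [3.138, -0.001, 0.162]
ft_force: [0.5, -5.6, 0.4]
finger_gap: 0.0094
gripper_force: 59.1
```

Converted, -150 mm / 800 = -0.1875, -135 mm / 800 = -0.1688.

{"name": "play_rows", "arguments": {
  "deltas": [
    {"travel": [0, 0, -0.0188], "twist": 0, "gripper": 1},
    {"travel": [0, 0, -0.0438], "twist": 0, "gripper": 1},
    {"travel": [0, 0, -0.075], "twist": 0, "gripper": 1},
    {"travel": [0, 0, -0.1063], "twist": 0, "gripper": 1},
    {"travel": [0, 0, -0.1375], "twist": 0, "gripper": 1},
    {"travel": [0, 0, -0.1688], "twist": 0, "gripper": 1},
    {"travel": [0, 0, -0.1875], "twist": 0, "gripper": 1},
    {"travel": [0, 0, -0.1875], "twist": 0, "gripper": 1},
    {"travel": [0, 0, -0.1875], "twist": 0, "gripper": 1}
  ]
}}

```text
clock: 4.15
tool_pos: [0.5283, -0.4164, 0.3195]
ee_rot: [-3.139, 0.001, 0.162]
ft_force: [0.0, 0.7, -4.7]
finger_gap: 0.0086
gripper_force: 59.8
```

Run:
```python
from h import *
s=observe(); print(s['ee_rot'],s['ft_force'],s['finger_gap'])
im,d=grab_frame('scene'); P=cloud('scene',d)
m=(d>0)&(abs(P[...,0]-.52)<.12)&(abs(P[...,1]+.415)<.06)&(P[...,2]>.12)&(P[...,2]<.34)
q=P[m];print(len(q),q.min(0),q.max(0))
for z0 in np.arange(.14,.34,.01):
    k=q[abs(q[:,2]-z0)<.005]
    if len(k): print(z0.round(2),len(k),k.min(0).round(3),k.max(0).round(3))
h=q[(q[:,2]<.30)&(q[:,2]>.16)];
A=np.c_[h[:,0],h[:,2],np.ones(len(h))]
c=None
for _ in range(5):
    c,*_=np.linalg.lstsq(A,h[:,1],rcond=None); r=h[:,1]-A@c; k=abs(r)<.006; h=h[k];A=A[k]
print('plane y= ',c,'n',len(h),'grip y at .528',c@[.528,.25,1],'hor yaw',np.arctan(c[0]))
go(.53,.03,.34,-.11); go(.5455,.08,.34,-.11)
```

```text
[-3.13885365e+00  1.35780661e-03  1.62460561e-01] [ 2.76256621e-03  6.58491543e-01 -4.68420099e+00] 0.00861059581566862
1630 [ 0.44601489 -0.43501607  0.15391515] [ 0.60388692 -0.38060759  0.33990916]
0.15 5 [ 0.452 -0.428  0.154] [ 0.568 -0.413  0.155]
0.16 86 [ 0.449 -0.432  0.155] [ 0.6   -0.407  0.165]
0.17 81 [ 0.447 -0.432  0.165] [ 0.6   -0.406  0.175]
0.18 82 [ 0.45  -0.432  0.175] [ 0.598 -0.407  0.185]
0.19 77 [ 0.449 -0.431  0.185] [ 0.6   -0.407  0.195]
0.2 84 [ 0.449 -0.432  0.195] [ 0.599 -0.407  0.205]
0.21 85 [ 0.448 -0.432  0.205] [ 0.602 -0.406  0.215]
0.22 84 [ 0.45  -0.432  0.215] [ 0.6   -0.406  0.224]
0.23 89 [ 0.449 -0.432  0.225] [ 0.6   -0.406  0.235]
0.24 88 [ 0.449 -0.432  0.235] [ 0.599 -0.406  0.245]
0.25 90 [ 0.449 -0.432  0.245] [ 0.604 -0.405  0.255]
0.26 93 [ 0.449 -0.432  0.255] [ 0.602 -0.405  0.265]
0.27 103 [ 0.448 -0.432  0.265] [ 0.598 -0.399  0.275]
0.28 117 [ 0.447 -0.432  0.275] [ 0.601 -0.381  0.285]
0.29 111 [ 0.446 -0.431  0.285] [ 0.601 -0.403  0.295]
0.3 188 [ 0.448 -0.432  0.295] [ 0.598 -0.401  0.305]
0.31 24 [ 0.492 -0.425  0.305] [ 0.552 -0.416  0.315]
0.32 27 [ 0.493 -0.43   0.316] [ 0.527 -0.417  0.325]
0.33 73 [ 0.493 -0.435  0.325] [ 0.537 -0.4    0.335]
plane y=  [ 0.1617014   0.00668913 -0.5051174 ] n 1217 grip y at .528 -0.41806677490862854 hor yaw 0.16031375163562572
travel [  74.  -440.1  -19.7] twist 15.6 t 4.2
travel [  97.4 -487.   -19.6] twist 15.6 t 4.2
```

Converted, -488 mm / 800 = -0.61, -482 mm / 800 = -0.6025, 15.6 degrees / 114.5916 = 0.1361.

{"name": "play_rows", "arguments": {
  "deltas": [
    {"travel": [0.005, -0.0188, -0.0063], "twist": 0.0044, "gripper": 1},
    {"travel": [0.0125, -0.0563, -0.0125], "twist": 0.0131, "gripper": 1},
    {"travel": [0.02, -0.1, -0.0125], "twist": 0.0218, "gripper": 1},
    {"travel": [0.0288, -0.1438, -0.0125], "twist": 0.0323, "gripper": 1},
    {"travel": [0.0375, -0.1875, -0.0125], "twist": 0.0419, "gripper": 1},
    {"travel": [0.0463, -0.2313, -0.0125], "twist": 0.0524, "gripper": 1},
    {"travel": [0.055, -0.275, -0.0125], "twist": 0.0611, "gripper": 1},
    {"travel": [0.0638, -0.3188, -0.0125], "twist": 0.0716, "gripper": 1},
    {"travel": [0.0725, -0.3625, -0.0125], "twist": 0.082, "gripper": 1},
    {"travel": [0.0813, -0.4063, -0.0125], "twist": 0.0916, "gripper": 1},
    {"travel": [0.09, -0.45, -0.0125], "twist": 0.1012, "gripper": 1},
    {"travel": [0.0988, -0.4938, -0.0125], "twist": 0.1117, "gripper": 1},
    {"travel": [0.1075, -0.5375, -0.0125], "twist": 0.1222, "gripper": 1},
    {"travel": [0.1163, -0.5813, -0.0125], "twist": 0.1309, "gripper": 1},
    {"travel": [0.1213, -0.6025, -0.0125], "twist": 0.1361, "gripper": 1},
    {"travel": [0.1213, -0.61, -0.0125], "twist": 0.1361, "gripper": 1},
    {"travel": [0.1213, -0.61, -0.0125], "twist": 0.1361, "gripper": 1},
    {"travel": [0.1213, -0.61, -0.0125], "twist": 0.1361, "gripper": 1},
    {"travel": [0.1213, -0.61, -0.0125], "twist": 0.1361, "gripper": 1}
  ]
}}

```text
clock: 6.1
tool_pos: [0.5454, 0.0792, 0.3312]
ee_rot: [3.141, 0.0, -0.111]
ft_force: [-0.8, 0.3, -4.1]
finger_gap: 0.0089
gripper_force: 59.8
```

Run:
```python
from h import *
s=observe(); print(s['tool_pos'],s['ee_rot'],s['ft_force'],s['finger_gap'])
im,d=grab_frame('scene'); P=cloud('scene',d); np.savez('s2.npz',im=im,d=d)
cv2.imwrite('pics/s2.png',cv2.resize(im[90:290,170:370],None,fx=3,fy=3,interpolation=cv2.INTER_CUBIC))
m=(d>0)&(abs(P[...,0]-.54)<.12)&(abs(P[...,1]-.08)<.03)&(P[...,2]>.205)&(P[...,2]<.33)
q=P[m]
h=q[(q[:,2]<.305)]
for z0 in np.arange(.14,.34,.02):
    k=h[abs(h[:,2]-z0)<.01]
    if len(k): print(z0.round(2),len(k),k.min(0).round(3),k.max(0).round(3))
A=np.c_[h[:,0]-.54,h[:,2]-.25,np.ones(len(h))]
for _ in range(6):
    c,*_=np.linalg.lstsq(A,h[:,1],rcond=None); r=h[:,1]-A@c; k=abs(r)<max(.004,2*r.std()); h=h[k];A=A[k]
print('plane',c,len(h))
# upper bar from scene view, where free
m=(d>0)&(P[...,0]>.38)&(P[...,0]<.68)&(abs(P[...,1]-.095)<.03)&(P[...,2]>.185)&(P[...,2]<.2035)
b=P[m];u=np.array([.994,-.11]);t=(b[:,:2]-[.537,.0945])@u; n=(b[:,:2]-[.537,.0945])@[.11,.994]
for t0 in np.arange(-.12,.13,.03):
    k=abs(t-t0)<.015
    if k.sum()>3: print('bar',t0.round(2),k.sum(),np.percentile(n[k],[5,50,95]).round(4),b[k][:,2].max().round(4))
```

```text
[0.54537573 0.07922138 0.33117655] [ 3.14123719e+00  2.60921769e-04 -1.11442732e-01] [-0.75224355  0.25688685 -4.11963324] 0.008883504519285584
0.2 65 [0.467 0.067 0.205] [0.635 0.087 0.21 ]
0.22 253 [0.464 0.066 0.21 ] [0.641 0.088 0.23 ]
0.24 256 [0.465 0.066 0.23 ] [0.617 0.089 0.25 ]
0.26 259 [0.467 0.066 0.25 ] [0.62  0.089 0.27 ]
0.28 274 [0.464 0.066 0.27 ] [0.619 0.11  0.29 ]
0.3 205 [0.465 0.066 0.29 ] [0.62  0.11  0.305]
plane [-0.11004931  0.00941031  0.07741073] 1247
bar -0.12 39 [-0.0115 -0.0066 -0.0024] 0.2034
bar -0.09 29 [-0.0085 -0.0061  0.0001] 0.2007
bar -0.06 51 [-0.0193 -0.0162 -0.0034] 0.2032
bar -0.03 46 [-0.0191 -0.0167 -0.0136] 0.2025
bar 0.0 44 [-0.0194 -0.0167 -0.0146] 0.2028
bar 0.03 44 [-0.02   -0.0166 -0.0147] 0.2034
bar 0.06 40 [-0.0196 -0.017  -0.0143] 0.2027
bar 0.09 31 [-0.0191 -0.0132 -0.0052] 0.2026
bar 0.12 26 [-0.0105 -0.0065 -0.0022] 0.2032
```

View pics/s2.png

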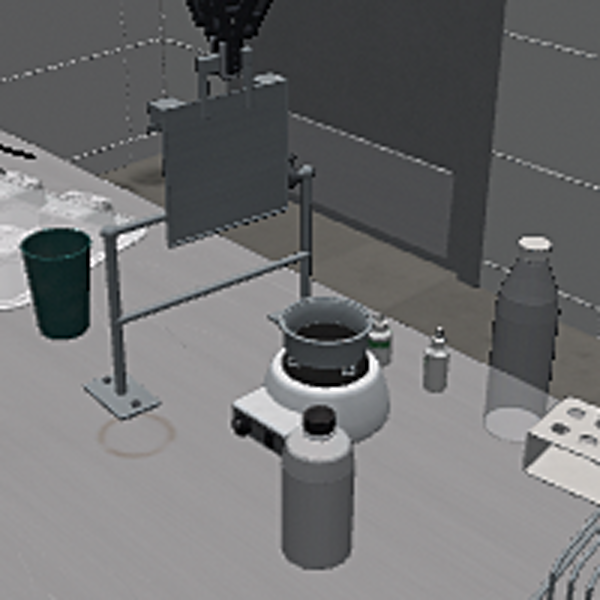

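The crop shows the guard held upright above the rail, hooks at (165,105) and (270,80) over the far side of the bar, sheet on the mixer's side, far edge short of the stop at (297,170). Next I lower it with a 1.5 mm sideways correction.

Converted, 104 mm / 800 = 0.13, 100 mm / 800 = 0.125.

{"name": "play_rows", "arguments": {
  "deltas": [
    {"travel": [0, -0.0019, 0.0188], "twist": 0, "gripper": 1},
    {"travel": [0, -0.0019, 0.0438], "twist": 0, "gripper": 1},
    {"travel": [0, -0.0019, 0.0625], "twist": 0, "gripper": 1},
    {"travel": [0, -0.0019, 0.0775], "twist": 0, "gripper": 1},
    {"travel": [0, -0.0019, 0.09], "twist": 0, "gripper": 1},
    {"travel": [0, -0.0019, 0.1025], "twist": 0, "gripper": 1},
    {"travel": [0, -0.0019, 0.115], "twist": 0, "gripper": 1},
    {"travel": [0, -0.0019, 0.125], "twist": 0, "gripper": 1},
    {"travel": [0, -0.0019, 0.13], "twist": 0, "gripper": 1},
    {"travel": [0, -0.0019, 0.13], "twist": 0, "gripper": 1},
    {"travel": [0, -0.0019, 0.13], "twist": 0, "gripper": 1}
  ]
}}

```text
clock: 7.25
tool_pos: [0.5459, 0.0817, 0.2277]
ee_rot: [-3.142, -0.001, -0.11]
ft_force: [0.9, 0.0, -3.8]
finger_gap: 0.0088
gripper_force: 59.7
```

Run:
```python
from h import *
s=observe(); print(s['tool_pos'],s['ee_rot'],s['ft_force'],s['finger_gap'])
im,d=grab_frame('scene'); P=cloud('scene',d)
a=cv2.resize(im[140:240,205:305],(400,400),interpolation=cv2.INTER_CUBIC)
im2,d2=grab_frame('top'); b=cv2.resize(im2[125:235,160:270],(400,400),interpolation=cv2.INTER_CUBIC)
cv2.imwrite('pics/s3.png',np.hstack([a,b]))
m=(d>0)&(abs(P[...,0]-.54)<.1)&(abs(P[...,1]-.075)<.016)&(P[...,2]>.03)&(P[...,2]<.21)
q=P[m]; h=q[(q[:,2]>.11)&(q[:,2]<.18)]; print(h[:,0].min(),h[:,0].max(), np.percentile(q[:,2],[0,.5,1,2]))
```

```text
[0.5459194  0.08172893 0.22773575] [-3.14156424e+00 -7.90101196e-04 -1.10000469e-01] [ 0.90423078  0.01772695 -3.80744451] 0.008816908971620149
0.46455014769438085 0.618254705119043 [0.06127863 0.06264895 0.0639741  0.06549758]
```

View pics/s3.png

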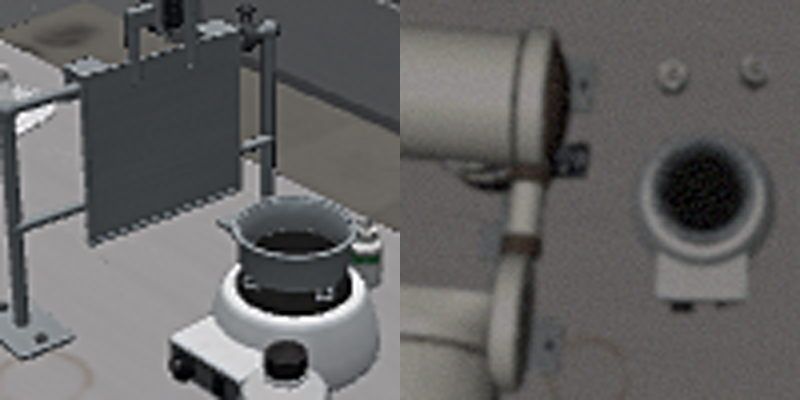

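Left crop shows the guard lowered with the bar running into the hooks at (80,85), sheet on the mixer's side and 10–15 mm short of the stop at (245,25). In the top view the arm hides the rail. Next I lower almost onto the bar and slide forward.

Converted, 10 mm / 800 = 0.0125, 6.5 mm / 800 = 0.0081.

{"name": "play_rows", "arguments": {
  "deltas": [
    {"travel": [0, 0, 0.005], "twist": 0, "gripper": 1},
    {"travel": [0, 0, 0.0081], "twist": 0, "gripper": 1},
    {"travel": [0.0025, 0, 0.0081], "twist": 0, "gripper": 1},
    {"travel": [0.005, 0, 0.0081], "twist": 0, "gripper": 1},
    {"travel": [0.0075, 0, 0.0081], "twist": 0, "gripper": 1},
    {"travel": [0.01, 0, 0.0081], "twist": 0, "gripper": 1},
    {"travel": [0.0113, 0, 0.0081], "twist": 0, "gripper": 1},
    {"travel": [0.0125, 0, 0.0081], "twist": 0, "gripper": 1},
    {"travel": [0.0125, 0, 0.0081], "twist": 0, "gripper": 1},
    {"travel": [0.0125, 0, 0.0081], "twist": 0, "gripper": 1}
  ]
}}

```text
clock: 8.35
tool_pos: [0.5553, 0.0807, 0.2207]
ee_rot: [3.141, 0.001, -0.11]
ft_force: [-1.9, 0.6, -4.2]
finger_gap: 0.0087
gripper_force: 59.9
```

Converted, 3 mm / 800 = 0.0038, 2 mm / 800 = 0.0025.

{"name": "play_rows", "arguments": {
  "deltas": [
    {"travel": [0.0013, 0, 0], "twist": 0, "gripper": 1},
    {"travel": [0.0025, 0, 0], "twist": 0, "gripper": 1},
    {"travel": [0.0038, 0, 0], "twist": 0, "gripper": 1},
    {"travel": [0.0038, 0, 0], "twist": 0, "gripper": 1},
    {"travel": [0.0038, 0, 0], "twist": 0, "gripper": 1}
  ]
}}

```text
clock: 8.85
tool_pos: [0.5555, 0.0806, 0.2209]
ee_rot: [3.141, 0.008, -0.109]
ft_force: [-15.6, 0.9, 3.5]
finger_gap: 0.0088
gripper_force: 61.1
```

Run:
```python
from h import *
im,d=grab_frame('scene'); P=cloud('scene',d)
cv2.imwrite('pics/s4.png',cv2.resize(im[120:220,215:315],(600,600),interpolation=cv2.INTER_CUBIC))
u=np.array([.994,-.11])
t=(P[...,:2]-[.537,.0945])@u; n=(P[...,:2]-[.537,.0945])@[.11,.994]
m=(d>0)&(abs(n)<.05)&(abs(t)<.14)
s=m&(P[...,2]>.075)&(P[...,2]<.18)&(n<-.011)&(n>-.03); print('sheet t',t[s].min(),t[s].max())
s=m&(P[...,2]>.208)&(t>.06); print('above bar far',sorted(t[s].round(4)))
s=m&(P[...,2]>.195)&(P[...,2]<.208)&(t>.03); print('hook top',sorted(zip(t[s].round(3),n[s].round(3),P[s][:,2].round(3))))
```

```text
sheet t -0.13248598572816397 0.12032977841628308
above bar far [np.float64(0.0916), np.float64(0.0926), np.float64(0.0932), np.float64(0.0934), np.float64(0.0936), np.float64(0.0944), np.float64(0.0952), np.float64(0.0955), np.float64(0.0966), np.float64(0.0971), np.float64(0.0977), np.float64(0.0978), np.float64(0.0992), np.float64(0.1008), np.float64(0.1013), np.float64(0.1016)]
hook top [(np.float64(0.03), np.float64(-0.012), np.float64(0.198)), (np.float64(0.03), np.float64(-0.012), np.float64(0.202)), (np.float64(0.032), np.float64(-0.015), np.float64(0.202)), (np.float64(0.035), np.float64(-0.016), np.float64(0.198)), (np.float64(0.035), np.float64(0.001), np.float64(0.199)), (np.float64(0.036), np.float64(-0.015), np.float64(0.201)), (np.float64(0.036), np.float64(-0.01), np.float64(0.196)), (np.float64(0.037), np.float64(-0.018), np.float64(0.195)), (np.float64(0.037), np.float64(-0.002), np.float64(0.2)), (np.float64(0.039), np.float64(-0.021), np.float64(0.199)), (np.float64(0.039), np.float64(-0.016), np.float64(0.197)), (np.float64(0.039), np.float64(-0.016), np.float64(0
[... 5369 characters left out ...]
float64(0.117), np.float64(-0.009), np.float64(0.195)), (np.float64(0.118), np.float64(-0.002), np.float64(0.2)), (np.float64(0.119), np.float64(-0.012), np.float64(0.199)), (np.float64(0.12), np.float64(-0.005), np.float64(0.197)), (np.float64(0.12), np.float64(-0.005), np.float64(0.2)), (np.float64(0.12), np.float64(0.005), np.float64(0.2)), (np.float64(0.123), np.float64(0.004), np.float64(0.2)), (np.float64(0.124), np.float64(-0.006), np.float64(0.203)), (np.float64(0.124), np.float64(-0.0), np.float64(0.201)), (np.float64(0.125), np.float64(-0.004), np.float64(0.198)), (np.float64(0.126), np.float64(-0.008), np.float64(0.199)), (np.float64(0.127), np.float64(-0.007), np.float64(0.195))]
```

View pics/s4.png

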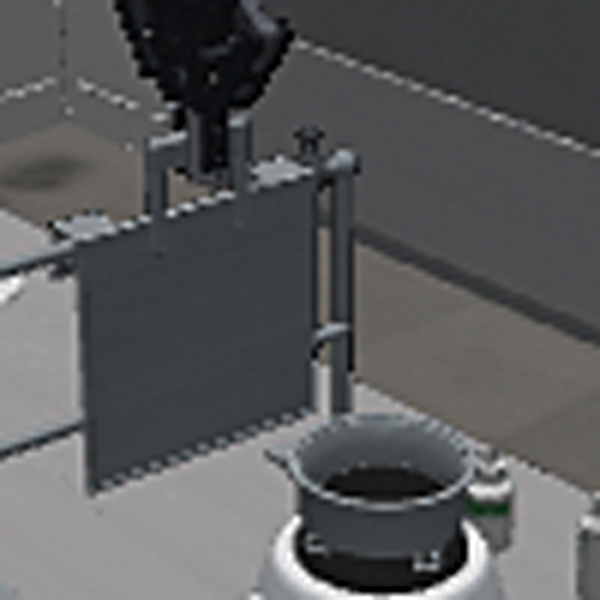

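The crop shows the far hook against the stop: the far sheet edge at (315,180) touches the dark ring at (312,150), and both measure about 92 mm along the rail. Next I relax the push, settle it on the bar, release and retreat upward.

Converted, -100 mm / 800 = -0.125, -60 mm / 800 = -0.075.

{"name": "play_rows", "arguments": {
  "deltas": [
    {"travel": [-0.0019, 0, 0.0006], "twist": 0, "gripper": 1},
    {"travel": [-0.0019, 0, 0.0006], "twist": 0, "gripper": 1},
    {"travel": [-0.0019, 0, 0.0006], "twist": 0, "gripper": -1},
    {"travel": [-0.0019, 0, 0.0006], "twist": 0, "gripper": -1},
    {"travel": [-0.0019, 0, 0.0006], "twist": 0, "gripper": -1},
    {"travel": [-0.0019, 0, 0.0006], "twist": 0, "gripper": -1},
    {"travel": [-0.0019, 0, 0.0006], "twist": 0, "gripper": -1},
    {"travel": [-0.0019, 0, 0.0006], "twist": 0, "gripper": -1},
    {"travel": [-0.0019, 0, 0.0006], "twist": 0, "gripper": -1},
    {"travel": [-0.0019, 0, -0.0125], "twist": 0, "gripper": -1},
    {"travel": [-0.0019, 0, -0.0375], "twist": 0, "gripper": -1},
    {"travel": [-0.0019, 0, -0.075], "twist": 0, "gripper": -1},
    {"travel": [-0.0019, 0, -0.125], "twist": 0, "gripper": -1},
    {"travel": [-0.0019, 0, -0.125], "twist": 0, "gripper": -1},
    {"travel": [-0.0019, 0, -0.125], "twist": 0, "gripper": -1}
  ]
}}

```text
clock: 10.4
tool_pos: [0.5578, 0.0805, 0.3228]
ee_rot: [-3.141, -0.003, -0.11]
ft_force: [1.0, -0.1, -0.2]
finger_gap: 0.0856
gripper_force: 0.0
```

Run:
```python
from h import *
s=observe(); print(s['ft_force'],s['tool_pos'])
im,d=grab_frame('scene'); P=cloud('scene',d)
cv2.imwrite('pics/s5.png',cv2.resize(im[90:240,190:340],(600,600),interpolation=cv2.INTER_CUBIC))
u=np.array([.994,-.11])
t=(P[...,:2]-[.537,.0945])@u; n=(P[...,:2]-[.537,.0945])@[.11,.994]
for z0 in (.065,.08,.1,.12,.14,.16,.18,.195):
    s=(d>0)&(abs(P[...,2]-z0)<.006)&(n<-.008)&(n>-.03)&(t>-.1)&(t<.105); print(z0,s.sum(),'t',np.percentile(t[s],[2,98]).round(4),'n',np.median(n[s]).round(4))
s=(d>0)&(abs(n+.015)<.012)&(abs(t-.02)<.05)&(P[...,2]>.03)&(P[...,2]<.15);print('low edge',np.percentile(P[s][:,2],[0,1]))
# flask, mixer from scene/top
im,d=grab_frame('top');P=cloud('top',d)
def sel(x0,x1,y0,y1,z0,z1):
    m=(P[...,0]>x0)&(P[...,0]<x1)&(P[...,1]>y0)&(P[...,1]<y1)&(P[...,2]>z0)&(P[...,2]<z1)&(d>0); return P[m]
for nme,a in dict(stopper=(.3,.45,-.28,-.15,.135,.16),flask=(.3,.45,-.28,-.15,.09,.16),ring=(.45,.62,-.14,.02,.104,.125)).items():
    q=sel(*a); print(nme,len(q),cv2.minEnclosingCircle(q[:,:2].astype(np.float32)), q[:,:2].mean(0)) if len(q)>3 else print(nme,len(q))
```

```text
[ 0.99221313 -0.1161546  -0.15963909] [0.55775126 0.08045288 0.32275347]
0.065 119 t [-0.0564  0.0899] n -0.0111
0.08 116 t [-0.0572  0.0876] n -0.0115
0.1 139 t [-0.0939  0.0909] n -0.0113
0.12 132 t [-0.0577  0.0886] n -0.0121
0.14 128 t [-0.0557  0.0877] n -0.0123
0.16 128 t [-0.0581  0.0883] n -0.0128
0.18 129 t [-0.0564  0.0913] n -0.0131
0.195 155 t [-0.0761  0.0991] n -0.0132
low edge [0.05218462 0.05588498]
stopper 64 ((0.38827019929885864, -0.20781511068344116), 0.013718375004827976) [ 0.38837973 -0.20750867]
flask 306 ((0.3881189227104187, -0.2071332186460495), 0.03119572065770626) [ 0.38776604 -0.2047515 ]
ring 283 ((0.5460687875747681, -0.06263965368270874), 0.047949813306331635) [ 0.54814638 -0.06293056]
```

View pics/s5.png

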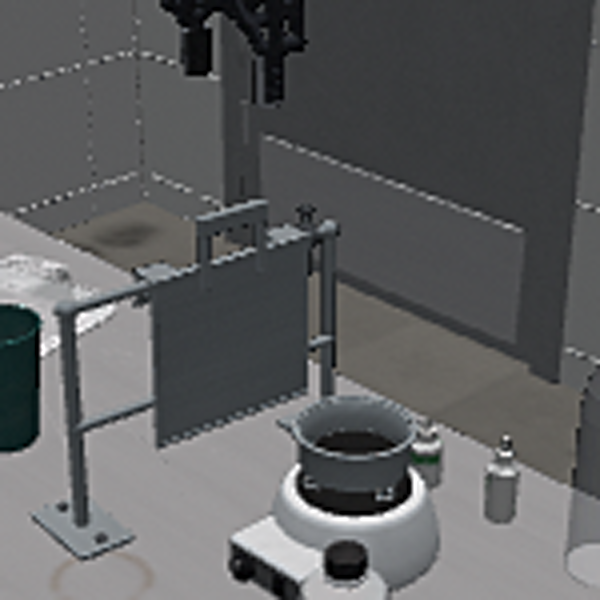

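The crop shows the guard hanging free on the upper bar, upright, hook at the stop (307,215), its lower edge at about 0.055 m, with the gripper clear above. Now the flask.

Run:
```python
from h import *
go(.3882,-.2075,.28,-.11);go(.3882,-.2075,.114,-.11)
```

```text
travel [-135.7  304.8   40.2] twist -0.0 t 10.5
travel [-135.4  304.7  206.2] twist -0.0 t 10.5
```

Converted, 304.7 mm / 800 = 0.3809, 280 mm / 800 = 0.35.

{"name": "play_rows", "arguments": {
  "deltas": [
    {"travel": [-0.0175, 0.0375, 0], "twist": 0, "gripper": -1},
    {"travel": [-0.04, 0.0875, 0], "twist": 0, "gripper": -1},
    {"travel": [-0.0625, 0.14, 0], "twist": 0, "gripper": -1},
    {"travel": [-0.0863, 0.1925, 0.0125], "twist": 0, "gripper": -1},
    {"travel": [-0.11, 0.245, 0.025], "twist": 0, "gripper": -1},
    {"travel": [-0.1325, 0.2975, 0.0375], "twist": 0, "gripper": -1},
    {"travel": [-0.155, 0.35, 0.05], "twist": 0, "gripper": -1},
    {"travel": [-0.1694, 0.3809, 0.0625], "twist": 0, "gripper": -1},
    {"travel": [-0.1694, 0.3809, 0.1], "twist": 0, "gripper": -1},
    {"travel": [-0.1694, 0.3809, 0.1438], "twist": 0, "gripper": -1},
    {"travel": [-0.1694, 0.3809, 0.1625], "twist": 0, "gripper": -1},
    {"travel": [-0.1694, 0.3809, 0.1625], "twist": 0, "gripper": -1},
    {"travel": [-0.1694, 0.3809, 0.1625], "twist": 0, "gripper": -1}
  ]
}}

```text
clock: 11.8
tool_pos: [0.3886, -0.2072, 0.1905]
ee_rot: [-3.141, 0.001, -0.11]
ft_force: [1.2, -0.1, 0.5]
finger_gap: 0.0856
gripper_force: 0.0
```

Run:
```python
from h import *
go(.3882,-.2075,.114,-.11); s=observe();print(s['tool_pos'],s['ee_rot'],s['ft_force'])
im,d=grab_frame('scene'); P=cloud('scene',d)
m=(d>0)&(np.hypot(P[...,0]-.388,P[...,1]+.2075)<.05)
from scipy.optimize import least_squares
for z0,z1,r in((.03,.1,.0315),(.118,.14,.012)):
    q=P[m&(P[...,2]>z0)&(P[...,2]<z1)]
    f=least_squares(lambda c:np.hypot(q[:,0]-c[0],q[:,1]-c[1])-r,[.388,-.2075],loss='soft_l1',f_scale=.001);print(len(q),f.x,f.cost)
print(P[m&(P[...,2]<.16)][:,2].max())
```

```text
travel [-0.3  0.4 76.5] twist 0.0 t 11.8
[ 0.38862655 -0.20719135  0.19046791] [-3.14072607e+00  1.13882759e-03 -1.09944524e-01] [ 1.24284987 -0.10144993  0.455669  ]
512 [ 0.38601645 -0.2102309 ] 0.00025408893382991983
211 [ 0.38043076 -0.21616074] 0.0011994555210234335
0.15045294295655065
```

{"name": "play_rows", "arguments": {
  "deltas": [
    {"travel": [-0.0006, 0.0006, 0.0313], "twist": 0, "gripper": -1},
    {"travel": [-0.0006, 0.0006, 0.0625], "twist": 0, "gripper": -1},
    {"travel": [-0.0006, 0.0006, 0.0875], "twist": 0, "gripper": -1},
    {"travel": [-0.0006, 0.0006, 0.095], "twist": 0, "gripper": -1},
    {"travel": [-0.0006, 0.0006, 0.095], "twist": 0, "gripper": -1},
    {"travel": [-0.0006, 0.0006, 0.095], "twist": 0, "gripper": 1},
    {"travel": [-0.0006, 0.0006, 0.095], "twist": 0, "gripper": 1},
    {"travel": [-0.0006, 0.0006, 0.095], "twist": 0, "gripper": 1},
    {"travel": [-0.0006, 0.0006, 0.095], "twist": 0, "gripper": 1},
    {"travel": [-0.0006, 0.0006, 0.095], "twist": 0, "gripper": 1},
    {"travel": [-0.0006, 0.0006, 0.095], "twist": 0, "gripper": 1},
    {"travel": [-0.0006, 0.0006, 0.095], "twist": 0, "gripper": 1},
    {"travel": [-0.0006, 0.0006, 0.095], "twist": 0, "gripper": 1}
  ]
}}

```text
clock: 13.15
tool_pos: [0.3888, -0.2085, 0.1155]
ee_rot: [3.141, -0.001, -0.11]
ft_force: [-1.3, -0.9, 5.5]
finger_gap: 0.0245
gripper_force: 58.8
```

Converted, -140 mm / 800 = -0.175, -125 mm / 800 = -0.1563.

{"name": "play_rows", "arguments": {
  "deltas": [
    {"travel": [0, 0, -0.0188], "twist": 0, "gripper": 1},
    {"travel": [0, 0, -0.05], "twist": 0, "gripper": 1},
    {"travel": [0, 0, -0.0875], "twist": 0, "gripper": 1},
    {"travel": [0, 0, -0.125], "twist": 0, "gripper": 1},
    {"travel": [0, 0, -0.1563], "twist": 0, "gripper": 1},
    {"travel": [0, 0, -0.175], "twist": 0, "gripper": 1},
    {"travel": [0, 0, -0.175], "twist": 0, "gripper": 1},
    {"travel": [0, 0, -0.175], "twist": 0, "gripper": 1}
  ]
}}

```text
clock: 13.95
tool_pos: [0.3879, -0.2074, 0.2535]
ee_rot: [-3.14, 0.002, -0.11]
ft_force: [0.1, -0.1, -2.5]
finger_gap: 0.0245
gripper_force: 59.1
```

Run:
```python
from h import *
s=observe();print(s['tool_pos'],s['ee_rot'],s['ft_force'],s['finger_gap'])
tp=s['tool_pos']
go(.5461,-.0627,tp[2],-.11)
im,d=grab_frame('scene'); P=cloud('scene',d)
m=(d>0)&(np.hypot(P[...,0]-tp[0],P[...,1]-tp[1])<.05)&(P[...,2]>.125)
from scipy.optimize import least_squares
for z0 in(.15,.17,.19,.21,.23):
    q=P[m&(abs(P[...,2]-z0)<.01)]
    f=least_squares(lambda c:np.hypot(q[:,0]-c[0],q[:,1]-c[1])-.0315,tp[:2],loss='soft_l1',f_scale=.001);print(z0,len(q),f.x)
print('bottom',np.percentile(P[m][:,2],[0,1]))
# mixer ring in scene
m=(d>0)&(P[...,2]>.106)&(P[...,2]<.125)&(np.hypot(P[...,0]-.546,P[...,1]+.063)<.06);q=P[m];print('ring',len(q),cv2.minEnclosingCircle(q[:,:2].astype(np.float32)))
```

```text
[ 0.38794515 -0.2074029   0.2534822 ] [-3.14019824e+00  1.51199596e-03 -1.09961536e-01] [ 0.12175585 -0.12410871 -2.45823401] 0.024528480089256694
travel [ 141.3 -161.2    0. ] twist 0.0 t 13.95
0.15 144 [ 0.3848993  -0.20782459]
0.17 170 [ 0.38485952 -0.20779162]
0.19 178 [ 0.38482487 -0.20768861]
0.21 183 [ 0.38511269 -0.20769281]
0.23 192 [ 0.38537452 -0.20728968]
bottom [0.14145581 0.14796403]
ring 44 ((0.5624686479568481, -0.08943651616573334), 0.034183088690042496)
```

Converted, -161 mm / 800 = -0.2013, -150 mm / 800 = -0.1875.

{"name": "play_rows", "arguments": {
  "deltas": [
    {"travel": [0.0125, -0.015, 0], "twist": 0, "gripper": 1},
    {"travel": [0.035, -0.04, 0], "twist": 0, "gripper": 1},
    {"travel": [0.0625, -0.0713, 0], "twist": 0, "gripper": 1},
    {"travel": [0.09, -0.1025, 0], "twist": 0, "gripper": 1},
    {"travel": [0.1175, -0.1338, 0], "twist": 0, "gripper": 1},
    {"travel": [0.1438, -0.1638, 0], "twist": 0, "gripper": 1},
    {"travel": [0.165, -0.1875, 0], "twist": 0, "gripper": 1},
    {"travel": [0.1769, -0.2013, 0], "twist": 0, "gripper": 1},
    {"travel": [0.1769, -0.2013, 0], "twist": 0, "gripper": 1},
    {"travel": [0.1769, -0.2013, 0], "twist": 0, "gripper": 1},
    {"travel": [0.1769, -0.2013, 0], "twist": 0, "gripper": 1}
  ]
}}

```text
clock: 15.1
tool_pos: [0.5459, -0.0642, 0.2544]
ee_rot: [3.141, 0.001, -0.111]
ft_force: [-0.0, -0.0, -2.0]
finger_gap: 0.0243
gripper_force: 59.2
```

Run:
```python
from h import *
s=observe();print(s['tool_pos'],s['ee_rot'],s['ft_force'],s['finger_gap'])
tp=s['tool_pos']
go(.5463,-.0627,.215,-.11)
im,d=grab_frame('scene')
cv2.imwrite('pics/s6.png',cv2.resize(im[90:260,230:400],(595,595),interpolation=cv2.INTER_CUBIC))
```

```text
[ 0.54592517 -0.06423747  0.25442151] [ 3.14134959e+00  9.64540310e-04 -1.11132027e-01] [-0.01399301 -0.0309591  -2.04151084] 0.024318473874209327
travel [ 0.2 -1.6 39.4] twist -0.1 t 15.1
```

View pics/s6.png

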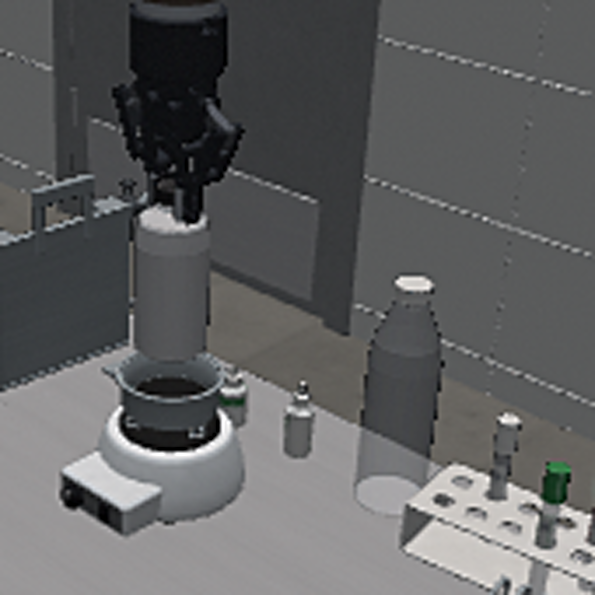

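The crop shows the upright flask held by its stopper, axis at column 172, directly over the ring cradle centred at (171,385); the dropper bottles are untouched. Next I lower into the ring.

{"name": "play_rows", "arguments": {
  "deltas": [
    {"travel": [0, -0.0013, 0.015], "twist": 0, "gripper": 1},
    {"travel": [0, -0.0013, 0.0275], "twist": 0, "gripper": 1},
    {"travel": [0, -0.0013, 0.0375], "twist": 0, "gripper": 1},
    {"travel": [0, -0.0013, 0.045], "twist": 0, "gripper": 1},
    {"travel": [0, -0.0013, 0.0513], "twist": 0, "gripper": 1},
    {"travel": [0, -0.0013, 0.055], "twist": 0, "gripper": 1},
    {"travel": [0, -0.0013, 0.055], "twist": 0, "gripper": 1}
  ]
}}

```text
clock: 15.85
tool_pos: [0.5466, -0.0624, 0.2104]
ee_rot: [-3.141, 0.001, -0.11]
ft_force: [-0.3, 0.1, -0.8]
finger_gap: 0.0248
gripper_force: 59.2
```

Converted, 8 mm / 800 = 0.01, 6 mm / 800 = 0.0075.

{"name": "play_rows", "arguments": {
  "deltas": [
    {"travel": [0, 0, 0.0038], "twist": 0, "gripper": 1},
    {"travel": [0, 0, 0.0075], "twist": 0, "gripper": 1},
    {"travel": [0, 0, 0.01], "twist": 0, "gripper": 1},
    {"travel": [0, 0, 0.01], "twist": 0, "gripper": 1},
    {"travel": [0, 0, 0.01], "twist": 0, "gripper": 1},
    {"travel": [0, 0, 0.01], "twist": 0, "gripper": 1}
  ]
}}

```text
clock: 16.45
tool_pos: [0.5473, -0.0627, 0.2036]
ee_rot: [3.141, -0.001, -0.11]
ft_force: [-0.8, -0.8, 4.3]
finger_gap: 0.0244
gripper_force: 59.8
```

{"name": "play_rows", "arguments": {
  "deltas": [
    {"travel": [0, 0, 0.0025], "twist": 0, "gripper": 1},
    {"travel": [0, 0, 0.005], "twist": 0, "gripper": 1},
    {"travel": [0, 0, 0.0075], "twist": 0, "gripper": 1},
    {"travel": [0, 0, 0.01], "twist": 0, "gripper": 1},
    {"travel": [0, 0, 0.0113], "twist": 0, "gripper": 1},
    {"travel": [0, 0, 0.0125], "twist": 0, "gripper": 1},
    {"travel": [0, 0, 0.0125], "twist": 0, "gripper": 1},
    {"travel": [0, 0, 0.0125], "twist": 0, "gripper": 1}
  ]
}}

```text
clock: 17.25
tool_pos: [0.5479, -0.063, 0.1954]
ee_rot: [3.14, -0.003, -0.11]
ft_force: [-3.1, -0.7, 13.8]
finger_gap: 0.0246
gripper_force: 60.6
```

Converted, 3 mm / 800 = 0.0038, 2 mm / 800 = 0.0025.

{"name": "play_rows", "arguments": {
  "deltas": [
    {"travel": [-0.0013, 0, 0.0013], "twist": 0, "gripper": 1},
    {"travel": [-0.0013, 0, 0.0025], "twist": 0, "gripper": 1},
    {"travel": [-0.0013, 0, 0.0038], "twist": 0, "gripper": 1},
    {"travel": [-0.0013, 0, 0.0038], "twist": 0, "gripper": 1},
    {"travel": [-0.0013, 0, 0.0038], "twist": 0, "gripper": 1},
    {"travel": [-0.0013, 0, 0.0038], "twist": 0, "gripper": 1}
  ]
}}

```text
clock: 17.85
tool_pos: [0.5482, -0.0634, 0.1952]
ee_rot: [3.139, -0.007, -0.11]
ft_force: [-6.3, -0.2, 23.6]
finger_gap: 0.0242
gripper_force: 61.5
```

Run:
```python
from h import *
s=observe();print(s['tool_pos'],s['ee_rot'],s['ft_force'],s['finger_gap'])
tp=s['tool_pos']
im,d=grab_frame('scene'); P=cloud('scene',d)
cv2.imwrite('pics/s7.png',cv2.resize(im[110:260,205:355],(600,600),interpolation=cv2.INTER_CUBIC))
from scipy.optimize import least_squares
m=(d>0)&(np.hypot(P[...,0]-tp[0],P[...,1]-tp[1])<.04)
for z0 in(.115,.13,.145,.16,.175):
    q=P[m&(abs(P[...,2]-z0)<.008)]
    if len(q)>8:
        f=least_squares(lambda c:np.hypot(q[:,0]-c[0],q[:,1]-c[1])-.0315,tp[:2],loss='soft_l1',f_scale=.001);print(z0,len(q),f.x)
u=np.array([.994,-.11]);t=(P[...,:2]-[.537,.0945])@u; n=(P[...,:2]-[.537,.0945])@[.11,.994]
for z0 in (.14,.16,.18):
    k=(d>0)&(abs(P[...,2]-z0)<.006)&(n<-.008)&(n>-.03)&(t>-.1)&(t<.105); print(z0,k.sum(),np.percentile(t[k],[2,98]).round(4),np.median(n[k]).round(4))
# rim height
k=(d>0)&(abs(np.hypot(P[...,0]-.5463,P[...,1]+.0627)-.0455)<.006)&(P[...,2]>.09)&(P[...,2]<.13);print('rim z',np.percentile(P[k][:,2],[50,80,90,95]))
```

```text
[ 0.54818859 -0.06335331  0.195249  ] [ 3.13945932 -0.00716429 -0.1098494 ] [-6.3126287  -0.15471551 23.61442133] 0.024229710311748053
0.115 98 [ 0.54462813 -0.06316907]
0.13 99 [ 0.54470248 -0.06323709]
0.145 105 [ 0.54475517 -0.06261342]
0.16 101 [ 0.54508199 -0.06289839]
0.175 116 [ 0.54486337 -0.06286345]
0.14 128 [-0.0594  0.0879] -0.0121
0.16 131 [-0.057   0.0869] -0.013
0.18 133 [-0.0567  0.0919] -0.0132
rim z [0.10209419 0.10504799 0.10594147 0.10648987]
```

View pics/s7.png

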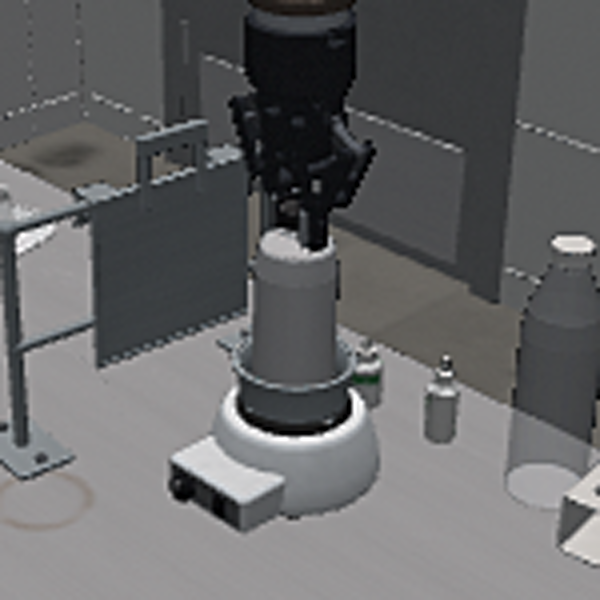

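The crop shows the flask upright and fully seated in the lowered ring (295,375), fingers on the stopper (305,215), and the guard still hanging at the stop. The cradle is on its stop: the last 3 mm of commanded push only raised the force from 14 to 24 N, with no further travel. The rim is near 0.104 m.

```bash
python3 -c "
from bench import *
print(close_job())"
```

```text
the job is handed in; nothing more can be done
None
```

The job is handed in (no verdict was returned): by my last readings the guard hangs free on the upper bar against the stop, and the flask sits upright in the ring cradle, held fully down at about 24 N, after about 18 s of the 67 s allowed.

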